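# Seat the pearl knob on the lacquered box lid

### The job

The charcoal polishing block has been left lying on the red jewellery box lid: put it back in its shallow wooden tray. Then slide the mother-of-pearl knob over the brass pin in the middle of the lid until it drops on and sits flat on the lacquer, and press it down gently, as for gluing, with a steady push of about one kilo (10 N). Finish while still holding it pressed like that; do not let go or lift away, and leave the calipers, the jar, the burnishing stick and the open red box where they are.

Things in the scene. Friction and masses are not known exactly. Their poses are not given: they have to be found in the camera images.
- rest: fixed dark wooden rest, 190 (x) x 150 (y) x 12 mm, origin at the centre of its underside on the bench, z up. In it, between low pale cleats (top 24 mm above the bench), lies the red lacquered lid: 160 along x, 120 along y, 22 mm thick, its flat top 42 mm above the bench. The lid cannot slide, turn or be lifted out
- lid (a joint): how far the lid is pressed down (m), 0 at rest: it lies on a soft rubber pad and sinks straight down by 1 mm for every 3 N, at most 8 mm
- seat (a point): point on the lid's top surface at the foot of the brass pin, the middle of the lid (42 mm above the bench when not pressed); axes as the rest's; sinks with the lid
- pin_tip (a point): tip of the upright brass locating pin in the middle of the lid: 8 mm diameter, stands 8 mm above the lid's top, its top 1.5 mm coned down to 5 mm diameter
- pearl_knob: round lid knob standing on the bench socket down: 52 mm diameter, 18 mm high, white mother-of-pearl face (top 7 mm) on a dark horn collar (lower 11 mm), about 70 g. Origin at the centre of its underside, z up. In the middle of the underside, hidden from above, is a blind socket of 9.4 mm diameter, 11 mm deep, for the pin. Any yaw will do
- charcoal: black charcoal polishing block, 60 (its x) x 36 (its y) x 24 mm high, about 80 g, lying flat on the lid close beside the pin, where the knob has to go; origin at the centre of its underside, z up. It is loose
- charcoal_center (a point): centre of the charcoal block
- tray: shallow open wooden tray fixed to the bench, home of the charcoal, outside 150 (x) x 120 (y) x 20 mm high, walls and floor 6 mm thick (inside 138 x 108 mm, 14 mm deep); origin at the centre of its underside, z up
- calipers: brass calipers lying flat on the bench, 150 mm long (x), jaws to its +y, 4 to 11 mm high; origin in the middle of the beam's underside. Not to be disturbed
- jar: closed amber glass jar, 52 mm diameter, 65 mm high; origin at the centre of its underside. Not to be disturbed
- burnisher: horn burnishing stick lying on the bench, 150 (x) x 14 x 10 mm; origin at the centre of its underside. Not to be disturbed
- box_base: open red lacquered jewellery box without its lid, 160 (x) x 120 (y) x 65 mm high; origin at the centre of its underside. Not to be disturbed

How it is judged (in metres and radians):
On the way, in this order (a step that is already met when the one before it is completed fails the run):
1. the charcoal block lies in its tray (x of charcoal_center in the frame of tray between -0.066 and 0.066 m and y of charcoal_center in the frame of tray between -0.051 and 0.051 m and z of charcoal_center in the frame of tray below 0.038 m and contact force between the fingers and charcoal below 0.1 N and linear speed of charcoal below 0.03 m/s), for 0.2 s.
2. the knob has dropped over the pin and sits flat on the lid (horizontal distance between pearl_knob and seat below 0.0025 m and z of pearl_knob in the frame of seat below 0.002 m and angle between pearl_knob's own z axis and vertical below 0.06 rad), for 0.2 s.
At the end, for the whole second after the job is handed in: The charcoal block lies inside its tray at rest; the knob is on the pin, centred within 2.5 mm, its underside within 2 mm of the lid's top and level within 0.06 rad; the robot's fingers hold it pressed on the lid with 5 to 20 N through the last second (all of step 2 and x of charcoal_center in the frame of tray between -0.066 and 0.066 m and y of charcoal_center in the frame of tray between -0.051 and 0.051 m and z of charcoal_center in the frame of tray below 0.038 m and linear speed of charcoal below 0.03 m/s and contact force between pearl_knob and rest between 5 and 20 N and contact force between the fingers and pearl_knob above 3 N); the arm keeps its last pose, push and grip.
It fails at once if the calipers, jar, burnishing stick or open box were moved more than 15 mm (distance of any of calipers, jar, burnisher, box_base from where it was at the start of the episode above 0.015 m).
It fails at once if the lid was pressed so hard that the pad bottomed (over 40 N on the lid) (contact force between any of pearl_knob, the arm and rest above 40 N).
It also fails if it takes over 64 s, if anything falls off the work surface, if the arm or the gripper's body presses on something with over 40 N, if the wrist force passes 120 N, or if a joint passes its speed limit or range.

### The arm

A 6-joint arm with a two-finger parallel gripper is mounted at the origin on the work surface. World frame = base frame: x ahead of the robot, y to its left, z up, the work surface at z = 0. Lengths are in mm, angles in rad, forces in N, time in s.
With the tool pointing down it reaches from about 275 to 1000 mm from the base axis. Payload 8.4 kg.
Tool frame: the origin (TCP) lies at the very end of the fingers, on their centre line; the grasp point (between the pads) lies 19 mm behind it; z points along the fingers, y is the line along which they close (so a half turn about z gives the same grasp; the last joint's range is limited). The gripper opens to 85 mm and grips with 20 to 120 N. Pads are 22 mm wide; open, the fingers measure 114 mm over their backs; the gripper's body (76 mm by 85 mm) begins 54 mm behind the grasp point. The pads swing forward as they close: fully open they stand 13 mm farther back than shut.
Start: joints at [1.254, 0.353, 1.633, -0, 1.155, -0.002], TCP at [193.515, 594.289, 231.281] pointing down, gripper open.
Joint ranges: [-2.63, 2.63], [-0.92, 2.1], [0.06, 2.66], [-1.3, 4.44], [0, 2.69], [-3.02, 3.02]. Speed limits (rad/s): [2.22, 2.22, 2.79, 3.14, 3.14, 3.14].

### API

Orientations are given as [roll, pitch, yaw] about the fixed x, y, z axes, in that order (R = Rz(yaw) Ry(pitch) Rx(roll)).
In Python, from rig import sensors, grab_frame, camera_params, order gives the robot as it stands. The module is installed in compiled form; this text tells all that it offers.
- The arm moves only by the tool move_arm, never from a script. Its argument "motion" is a list of rows, each a list of 7 numbers: the turn, a rotation vector about the tool's x, y, z in parts of the range, where 1.0 means 360 degrees, then the shift along the tool's x, y, z in normalised numbers (1 is 1 m), then the finger opening in m, from 0 to 0.0854. A call has 1 to 8 rows; each row is the pose to reach, as a shift and turn from the pose commanded when the call began, along the tool's axes at that moment; what a row does not reach only later rows make up. A row lasts 1/8 s, in which the tool goes at most 62.5 mm and 10.7 degrees, less where a joint would pass 70% of its speed; a pose out of reach is approached as far as the arm can. Shift and turn numbers lie between -1 and 1, and a call with a number outside is refused. A call with a gripper value outside its range is refused whole. The fingers move at their own pace and stop on an object; "grip_force" is the grip in N (left out, the last holds). Time passes only in rows, so rows that repeat a pose let the fingers close. It gives the time, the measured TCP pose, the force, the opening and the grip force at its end, in the units of the state.
- sensors.sense(): the state, without advancing time (a new reading comes with each control period).
- grab_frame(name): name is "scene" or "top" or "wrist"; returns (picture, depth): 384x512x3 uint8, red, green, blue; 384x512 float32, mm along the optical axis (not along the pixel's ray), 0 where there is no reading.
- camera_params(name): a dict with "camera_matrix" (3x3 intrinsics, pixels), "world_from_camera" (4x4, takes a point from camera to world coordinates). Camera axes: x right, y down, z forward; pixel columns grow to the right and rows downward; lengths in mm; the calibration is good to about 2 mm. The wrist camera is an equidistant fisheye: a pixel r from the principal point sees the ray r / f radians off the axis. A picture is of the moment at which its call begins: read the wrist's pose just before it. camera_params takes no time and is no camera call; for the wrist camera it gives the pose at the moment of the call.
- order.sign_off(): hands the job in; it is judged then, once.
The state is a dict: "clock": time; "qpos": joint angles; "qvel": joint speeds; "joint_efforts": joint torques, N m; "eef_pos": TCP position; "tcp_rot": TCP orientation; "contact_force": force on the tool from outside, world axes, zero at the start; "wrist_torque": the same for the moment, N m; "opening": opening from 0.0 (shut) to 1.0 (fully open); "grasp_force": force on a finger pad.
Only numpy, scipy, OpenCV 4.12 (cv2) and the standard library are available. Lean on these libraries where they do the work, as an engineer would, in place of code of your own. Each camera call takes 0.05 s, during which the arm holds its last target. There are 200 camera calls.

## Working session

There is one attempt and no reset: what is moved stays moved. The work goes in short steps, Python scripts to look and compute and a tool call to move; the robot and the scene stay as the last step left them, time stands still between calls to the robot, and variables do not carry over. Pictures are saved under pics/ and viewed, at most 10 in all, crops included, and the job is handed in when it is done.

Besides the shell and the picture viewer there is one more tool, called by a JSON object that holds its "fn" and its "kwargs", one argument or row to a line. move_arm: Moves the arm, as the interface text tells. Its arguments: {"type":"object","properties":{"motion":{"type":"array","items":{"type":"array","items":{"type":"number"}}},"grip_force":{"type":"number"}},"required":["motion"]}

```bash
mkdir -p pics
python3 - <<'E'
from rig import sensors, grab_frame, camera_params
import numpy as np, cv2
for n in ("top","scene"):
    p,d=grab_frame(n); np.savez(f"{n}0.npz",p=p,d=d)
    cv2.imwrite(f"pics/{n}0.png",p[:,:,::-1])
    c=camera_params(n); print(n,c["camera_matrix"],c["world_from_camera"].round(3))
s=sensors.sense(); print(s)
E
```

```text
top [[394.51442522   0.         257.38422565]
 [  0.         394.51442522 186.07803315]
 [  0.           0.           1.        ]] [[-2.400000e-02 -9.910000e-01  1.350000e-01  4.669340e+02]
 [-1.000000e+00  2.300000e-02 -6.000000e-03  1.105280e+02]
 [ 3.000000e-03 -1.350000e-01 -9.910000e-01  1.126489e+03]
 [ 0.000000e+00  0.000000e+00  0.000000e+00  1.000000e+00]]
scene [[364.71781865   0.         256.17190251]
 [  0.         364.71781865 185.77109727]
 [  0.           0.           1.        ]] [[ 9.600000e-02  5.880000e-01 -8.030000e-01  1.572368e+03]
 [ 9.950000e-01 -6.700000e-02  7.000000e-02  2.059100e+01]
 [-1.200000e-02 -8.060000e-01 -5.910000e-01  7.625880e+02]
 [ 0.000000e+00  0.000000e+00  0.000000e+00  1.000000e+00]]
{'clock': 0.1, 'qpos': array([ 1.25363066e+00,  3.53592682e-01,  1.63406479e+00, -1.50454278e-05,
        1.15520170e+00, -2.43051992e-03]), 'qvel': array([-6.44930758e-06, -2.23469014e-03, -2.01268323e-03, -1.34385224e-03,
       -1.61600949e-03, -1.89442274e-03]), 'joint_efforts': array([-1.18243061e-04, -6.06351686e+01, -3.42819250e+01, -1.80214465e-04,
        3.83634077e-03, -5.49301114e-05]), 'eef_pos': array([193.36581614, 593.88126706, 230.62598958]), 'tcp_rot': array([-3.14032611e+00,  1.06786768e-05,  2.82686360e+00]), 'contact_force': array([-1.10521291, -0.18070419, -0.12727243]), 'wrist_torque': array([ 0.04630072,  0.0264861 , -0.01008816]), 'grasp_force': 0.0, 'opening': 1.000861480161681}
```

View pics/top0.png

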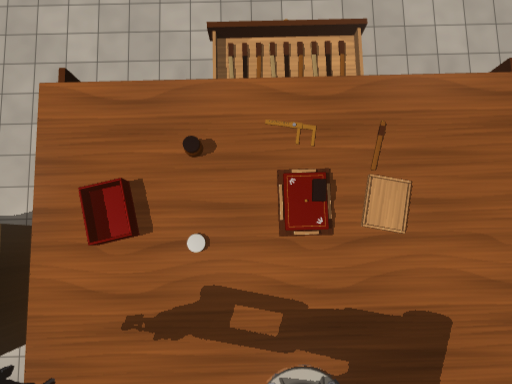

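View pics/scene0.png

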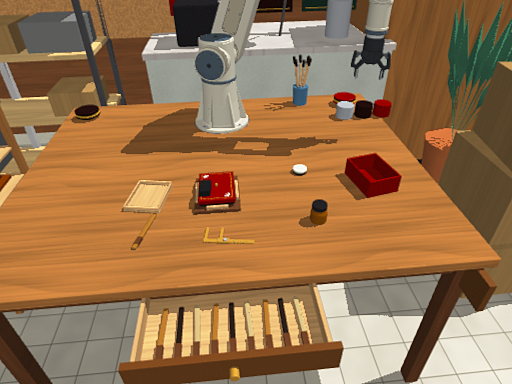

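The top view shows the lid at (305,201), the charcoal at about (320,189), the knob at (196,243), the tray at (388,203), the jar at (193,146) and the box at (108,211). The scene view agrees. Next I'll measure these positions.

```bash
cat > h.py <<'E'
import numpy as np, cv2
from rig import camera_params
def ray(n,uv,z):
    c=camera_params(n);K=c["camera_matrix"];T=c["world_from_camera"]
    uv=np.atleast_2d(uv).astype(float)
    r=np.c_[(uv[:,0]-K[0,2])/K[0,0],(uv[:,1]-K[1,2])/K[1,1],np.ones(len(uv))]@T[:3,:3].T
    o=T[:3,3]; return o+r*((z-o[2])/r[:,2])[:,None]
def comp(m,near):
    k,l,s,c=cv2.connectedComponentsWithStats(m.astype(np.uint8))
    i=1+np.argmin(np.linalg.norm(c[1:]-near,axis=1)+1e3*(s[1:,4]<12)); return l==i
def rect(n,m,z):
    v,u=np.nonzero(m); cs,_=cv2.findContours(m.astype(np.uint8),0,2)
    P=ray(n,np.vstack([c[:,0] for c in cs]),z)[:,:2].astype(np.float32)
    return ray(n,[u.mean(),v.mean()],z)[0].round(1), cv2.minAreaRect(P)
E
python3 - <<'E'
from h import *
f=np.load("top0.npz");p=f["p"].astype(int);d=f["d"]
R,G,B=p[...,0],p[...,1],p[...,2]
hsv=cv2.cvtColor(f["p"],cv2.COLOR_RGB2HSV).astype(int)
for n,near,z in (("knob",(196,243),18),("lidred",(305,201),42),("char",(320,189),66),("tray",(387,203),20)):
    u,v=near
    print(n,p[v,u],hsv[v,u],d[v,u])
    m={"knob":(R>150)&(G>150)&(B>130),"lidred":(R>70)&(G<30)&(B<30),"char":(R<40)&(G<40)&(B<40),"tray":(R>150)&(G>100)&(B<140)&(R-B>50)}[n]
    w=np.zeros_like(m);w[v-40:v+40,u-40:u+40]=1
    m=comp(m&w,near);print(m.sum(),rect("top",m,z))
im=f["p"][155:250,255:430,::-1]
im=np.hstack([im[:, :100],]);cv2.imwrite("pics/crop0.png",cv2.resize(im,None,fx=6,fy=6,interpolation=2))
# rest outline: dark wood via depth height
c=camera_params("top");K=c["camera_matrix"];T=c["world_from_camera"]
v,u=np.mgrid[:384,:512]
X=np.stack([(u-K[0,2])/K[0,0]*d,(v-K[1,2])/K[1,1]*d,d],-1)@T[:3,:3].T+T[:3,3]
for nm,lo,hi,win in (("lidtop",37,47,(160,245,265,345)),("char",58,74,(160,245,265,345)),("tray",3,30,(165,240,355,420)),("knob",10,30,(225,260,180,215))):
    m=(X[...,2]>lo)&(X[...,2]<hi);w=np.zeros_like(m);w[win[0]:win[1],win[2]:win[3]]=1;m&=w
    Q=X[m]; print(nm,m.sum(),Q.mean(0).round(1),np.median(Q[:,2]),cv2.minAreaRect(Q[:,:2].astype(np.float32)))
E
```

```text
knob [200 195 186] [ 19  18 200] 1097.0881
255 (array([462.7, 279.4,  18. ]), ((463.29058837890625, 279.49847412109375), (47.467769622802734, 46.79157638549805), 88.63449096679688))
lidred [141  82  28] [ 14 204 141] 1079.0526
1825 (array([564.5, -21. ,  42. ]), ((570.2513427734375, -27.383106231689453), (158.98822021484375, 118.88431549072266), 0.5322815179824829))
char [36 22 16] [  9 142  36] 1069.9736
280 (array([596.5, -61.8,  66. ]), ((597.5975341796875, -61.397796630859375), (35.216957092285156, 57.839256286621094), 87.30935668945312))
tray [181 130  80] [ 15 142 181] 1121.8597
1828 (array([ 559.2, -259.2,   20. ]), ((560.8857421875, -259.2746887207031), (115.39965057373047, 150.70458984375), 79.01719665527344))
lidtop 2144 [564.6 -22.2  42. ] 42.019768104672494 ((570.204833984375, -28.423744201660156), (160.3601531982422, 120.41715240478516), 0.4308415651321411)
char 294 [597. -63.  66.] 65.98187285286758 ((597.1373901367188, -63.68593978881836), (35.99077606201172, 60.36122512817383), 85.86497497558594)
tray 2548 [ 562.7 -261.1    8.9] 6.9618918839884145 ((565.9364013671875, -266.182861328125), (184.8047332763672, 217.80471801757812), 86.63893127441406)
knob 283 [461.6 278.2  17.8] 17.89415545150905 ((461.8406066894531, 278.21954345703125), (50.38084030151367, 49.62167739868164), 89.07352447509766)
```

View pics/crop0.png

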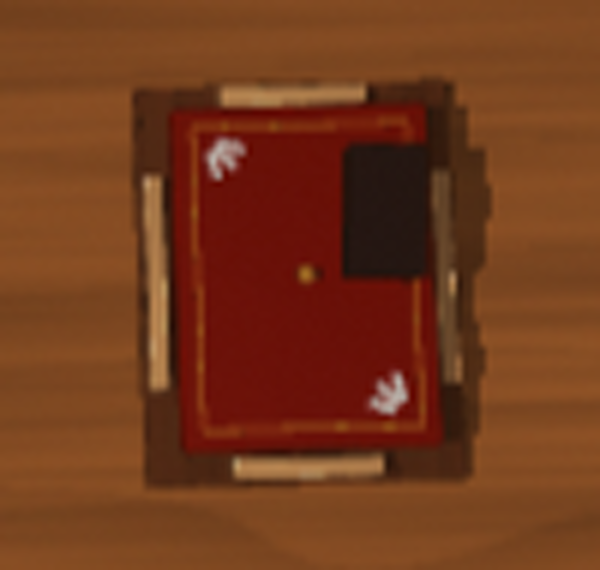

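The crop shows the pin at (307,273), which is full-frame pixel (306,200.4). The charcoal lies at the lid's right edge, and its top left corner is about (345,145). Measured sizes (lid 160x120 at z 42, charcoal 60x36 at z 66, knob 50) match the given ones.

```bash
cat >> h.py <<'E'
from scipy.spatial.transform import Rotation as Ro
from rig import sensors
def goto(x,y,z,yaw):
    s=sensors.sense(); R=Ro.from_euler("xyz",s["tcp_rot"]); D=Ro.from_euler("xyz",[np.pi,0,yaw])
    t=R.inv().apply(np.array([x,y,z])-s["eef_pos"])/1000
    print("row",(R.inv()*D).as_rotvec().round(3),t.round(4),"yaw",s["tcp_rot"][2],"open",s["opening"],"F",s["contact_force"].round(1),"t",s["clock"])
E
python3 - <<'E'
from h import *
print(ray("top",[305.8,200.4],48)); goto(597,-62.5,160,3.08)
E
```

```text
[[570.57248414 -28.06977883  48.        ]]
row [-0.001 -0.    -0.253] [-0.587  -0.4991  0.0713] yaw 2.8268636010485624 open 1.000861480161681 F [-1.1 -0.2 -0.1] t 0.1
```

Units first: turns go in shares of 360 degrees. So -0.253 rad / 6.2832 = -0.0403.

{"fn": "move_arm", "kwargs": {
  "motion": [
    [0, 0, -0.0403, -0.587, -0.499, 0.07, 0.0854],
    [0, 0, -0.0403, -0.587, -0.499, 0.07, 0.0854],
    [0, 0, -0.0403, -0.587, -0.499, 0.07, 0.0854],
    [0, 0, -0.0403, -0.587, -0.499, 0.07, 0.0854],
    [0, 0, -0.0403, -0.587, -0.499, 0.07, 0.0854],
    [0, 0, -0.0403, -0.587, -0.499, 0.07, 0.0854],
    [0, 0, -0.0403, -0.587, -0.499, 0.07, 0.0854],
    [0, 0, -0.0403, -0.587, -0.499, 0.07, 0.0854]
  ]
}}

```text
clock: 1.1
eef_pos: [455.1, 168.3, 185.9]
tcp_rot: [3.141, 0.0, 3.08]
contact_force: [1.6, 0.1, -0.1]
opening: 0.998
grasp_force: 0.0
```

```bash
python3 -c "
from h import *
goto(597,-62.5,160,3.08)"
```

```text
row [ 0.  0. -0.] [-0.1559 -0.2216  0.0259] yaw 3.0798570182801814 open 0.9981585720531984 F [ 1.6  0.1 -0.1] t 1.1
```

{"fn": "move_arm", "kwargs": {
  "motion": [
    [0, 0, 0, -0.15, -0.215, 0.025, 0.0854],
    [0, 0, 0, -0.15, -0.215, 0.025, 0.0854],
    [0, 0, 0, -0.15, -0.215, 0.025, 0.0854],
    [0, 0, 0, -0.15, -0.215, 0.025, 0.0854],
    [0, 0, 0, -0.15, -0.215, 0.025, 0.0854],
    [0, 0, 0, -0.15, -0.215, 0.025, 0.0854],
    [0, 0, 0, -0.15, -0.215, 0.025, 0.0854]
  ]
}}

```text
clock: 1.98
eef_pos: [589.9, -52.4, 160.9]
tcp_rot: [3.141, -0.001, 3.081]
contact_force: [-0.7, -0.2, 0.3]
opening: 0.994
grasp_force: 0.0
```

```bash
python3 -c "
from h import *
from rig import grab_frame
goto(597,-62.5,160,3.08)
c=camera_params('wrist');print(c['camera_matrix'],c['world_from_camera'].round(3))
p,d=grab_frame('wrist');np.savez('w1.npz',p=p,d=d,T=c['world_from_camera'],K=c['camera_matrix']);cv2.imwrite('pics/w1.png',p[:,:,::-1])"
```

```text
row [ 0.    -0.001  0.001] [-0.0077 -0.0096  0.0009] yaw 3.0806363839068696 open 0.9942306917681798 F [-0.7 -0.2  0.3] t 1.975
[[297.31863964   0.         255.74861037]
 [  0.         297.31863964 189.34920243]
 [  0.           0.           1.        ]] [[ 6.00000e-02  9.46000e-01  3.19000e-01  5.07988e+02]
 [ 9.98000e-01 -5.70000e-02 -2.00000e-02 -4.76250e+01]
 [-1.00000e-03  3.19000e-01 -9.48000e-01  3.04667e+02]
 [ 0.00000e+00  0.00000e+00  0.00000e+00  1.00000e+00]]
```

View pics/w1.png

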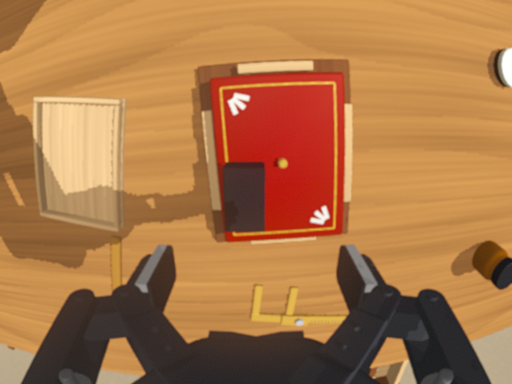

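The wrist view shows the pin head at (283,163), the charcoal top at about (224..265, 163..231), the tray at about (80,160), and the calipers below.

```bash
cat >> h.py <<'E'
def wray(f,uv,z):
    K,T=f["K"],f["T"]; q=(np.atleast_2d(uv).astype(float)-K[:2,2])/K[0,0]
    th=np.linalg.norm(q,axis=1); r=np.c_[q*(np.sin(th)/np.maximum(th,1e-9))[:,None],np.cos(th)]@T[:3,:3].T
    return T[:3,3]+r*((z-T[2,3])/r[:,2])[:,None]
def wrect(f,m,z):
    cs,_=cv2.findContours(m.astype(np.uint8),0,1); c=max(cs,key=cv2.contourArea)
    return cv2.minAreaRect(wray(f,c[:,0],z)[:,:2].astype(np.float32))
E
python3 - <<'E'
from h import *
f=np.load("w1.npz");p=f["p"].astype(int);R,G,B=np.moveaxis(p,-1,0)
w=np.zeros(R.shape,bool);w[153:174,272:295]=1
m=w&(G>90);v,u=np.nonzero(m);print("pin px",u.mean(),v.mean(),m.sum(),wray(f,[u.mean(),v.mean()],49)[0])
w[:]=0;w[155:240,218:275]=1
m=w&(R<75)&(G<60);m=cv2.morphologyEx(m.astype(np.uint8),cv2.MORPH_OPEN,np.ones((5,5)));print("char",m.sum(),wrect(f,m,66))
w[:]=0;w[60:250,195:360]=1
m=w&(R>110)&(G<40);m=m.astype(np.uint8);
cs,_=cv2.findContours(m,0,1);P=wray(f,np.vstack([c[:,0] for c in cs if len(c)>10]),42);print("lid",cv2.minAreaRect(P[:,:2].astype(np.float32)))
print("tray corners",wray(f,[(35,98),(125,99),(121,230),(40,213)],20).round(0))
E
```

```text
pin px 282.6265060240964 162.90361445783134 83 [570.70839084 -27.71679695  49.        ]
char 2399 ((594.8305053710938, -63.44019317626953), (33.32754135131836, 60.46721267700195), 86.56983947753906)
lid ((589.9273071289062, -28.366535186767578), (116.74830627441406, 115.7123794555664), 0.47521692514419556)
tray corners [[ 478. -300.   20.]
 [ 500. -179.   20.]
 [ 644. -211.   20.]
 [ 619. -331.   20.]]
```

```bash
python3 -c "
from h import *
goto(596.5,-63,46,3.081)"
```

```text
row [ 0.    -0.001  0.   ] [-0.0071 -0.0103  0.1151] yaw 3.081157245926102 open 0.9966468626404241 F [-0.7  0.6 -0.2] t 2.025
```

{"fn": "move_arm", "kwargs": {
  "motion": [
    [0, 0, 0, -0.007, -0.0103, 0.04, 0.0854],
    [0, 0, 0, -0.007, -0.0103, 0.08, 0.0854],
    [0, 0, 0, -0.007, -0.0103, 0.105, 0.0854],
    [0, 0, 0, -0.007, -0.0103, 0.115, 0.0854],
    [0, 0, 0, -0.007, -0.0103, 0.115, 0.0854],
    [0, 0, 0, -0.007, -0.0103, 0.115, 0.03],
    [0, 0, 0, -0.007, -0.0103, 0.115, 0.03],
    [0, 0, 0, -0.007, -0.0103, 0.115, 0.03]
  ],
  "grip_force": 30
}}

```text
clock: 3.02
eef_pos: [597.7, -64.5, 46.8]
tcp_rot: [-3.142, 0.001, 3.08]
contact_force: [0.9, -0.1, 0.8]
opening: 0.41
grasp_force: 37.7
```

{"fn": "move_arm", "kwargs": {
  "motion": [
    [0, 0, 0, 0, 0, 0, 0.02],
    [0, 0, 0, 0, 0, 0, 0.02]
  ]
}}

```text
clock: 3.28
eef_pos: [597.6, -64.5, 46.4]
tcp_rot: [3.142, 0.001, 3.08]
contact_force: [0.2, 1.6, 3.0]
opening: 0.412
grasp_force: 37.8
```

In the tool's units: 0.13 rad / 6.2832 = 0.0207.

{"fn": "move_arm", "kwargs": {
  "motion": [
    [0, 0, 0, 0, 0, -0.04, 0.02],
    [0, 0, 0, 0, 0, -0.06, 0.02],
    [0, 0, 0.0207, 0.008, -0.06, -0.06, 0.02],
    [0, 0, 0.0207, 0.016, -0.12, -0.06, 0.02],
    [0, 0, 0.0207, 0.0245, -0.175, -0.06, 0.02],
    [0, 0, 0.0207, 0.0245, -0.1965, -0.05, 0.02],
    [0, 0, 0.0207, 0.0245, -0.1965, -0.04, 0.02],
    [0, 0, 0.0207, 0.0245, -0.1965, -0.04, 0.02]
  ]
}}

```text
clock: 4.28
eef_pos: [559.8, -257.5, 84.5]
tcp_rot: [3.141, -0.003, 2.95]
contact_force: [0.1, 0.6, -0.5]
opening: 0.412
grasp_force: 37.5
```

```bash
python3 -c "
from h import *
from rig import grab_frame
goto(561,-259,11.5,2.95)
p,d=grab_frame('top');np.savez('top1.npz',p=p,d=d);cv2.imwrite('pics/top1.png',cv2.resize(p[150:260,260:440,::-1],None,fx=4,fy=4))"
```

```text
row [ 0.001 -0.003  0.   ] [-0.0017 -0.0014  0.073 ] yaw 2.9501986838448864 open 0.41225614222057977 F [ 0.1  0.6 -0.5] t 4.275
```

View pics/top1.png

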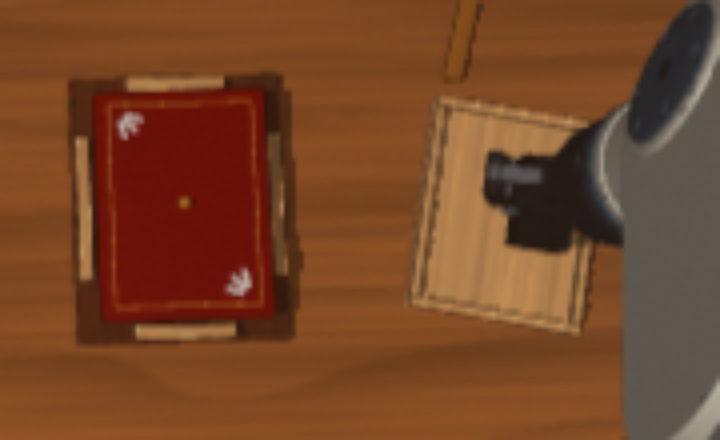

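The lid is clear, with the pin at crop (184,202), and the gripper is above the tray near crop (520,190). I'll lower, release and lift.

{"fn": "move_arm", "kwargs": {
  "motion": [
    [0, 0, 0, -0.001, -0.001, 0.03, 0.02],
    [0, 0, 0, -0.001, -0.001, 0.055, 0.02],
    [0, 0, 0, -0.001, -0.001, 0.068, 0.02],
    [0, 0, 0, -0.001, -0.001, 0.073, 0.02],
    [0, 0, 0, -0.001, -0.001, 0.073, 0.02],
    [0, 0, 0, -0.001, -0.001, 0.073, 0.05],
    [0, 0, 0, -0.001, -0.001, 0.073, 0.05],
    [0, 0, 0, -0.001, -0.001, 0.073, 0.05]
  ]
}}

```text
clock: 5.32
eef_pos: [561.6, -260.4, 13.5]
tcp_rot: [-3.141, 0.001, 2.95]
contact_force: [-0.4, -0.2, -0.4]
opening: 0.589
grasp_force: 0.0
```

{"fn": "move_arm", "kwargs": {
  "motion": [
    [0, 0, 0, 0, 0, 0, 0.05],
    [0, 0, 0, 0, 0, -0.03, 0.05],
    [0, 0, 0, 0, 0, -0.08, 0.0854],
    [0, 0, 0, 0, 0, -0.13, 0.0854],
    [0, 0, 0, 0, 0, -0.15, 0.0854],
    [0, 0, 0, 0, 0, -0.15, 0.0854]
  ]
}}

```text
clock: 6.08
eef_pos: [562.4, -260.7, 164.8]
tcp_rot: [-3.141, 0.003, 2.95]
contact_force: [0.2, 0.7, 0.1]
opening: 1.0
grasp_force: 0.0
```

```bash
python3 -c "
from h import *
from rig import grab_frame
goto(462.5,279,160,3.08)
c=camera_params('wrist')
p,d=grab_frame('wrist');np.savez('w2.npz',p=p,d=d,T=c['world_from_camera'],K=c['camera_matrix']);cv2.imwrite('pics/w2.png',p[:,:,::-1])"
```

```text
row [-0.001  0.003 -0.13 ] [0.2009 0.5107 0.0037] yaw 2.9498054178853303 open 1.0004673678882343 F [0.2 0.7 0.1] t 6.075
```

View pics/w2.png

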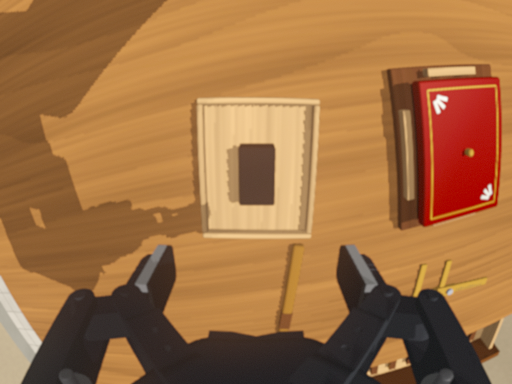

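The charcoal lies in the middle of the tray at (256,174). Next is the knob.

In the tool's units: -0.13 rad / 6.2832 = -0.0207.

{"fn": "move_arm", "kwargs": {
  "motion": [
    [0, 0, -0.0207, 0.2, 0.51, 0, 0.0854],
    [0, 0, -0.0207, 0.2, 0.51, 0, 0.0854],
    [0, 0, -0.0207, 0.2, 0.51, 0, 0.0854],
    [0, 0, -0.0207, 0.2, 0.51, 0, 0.0854],
    [0, 0, -0.0207, 0.2, 0.51, 0, 0.0854],
    [0, 0, -0.0207, 0.2, 0.51, 0, 0.0854],
    [0, 0, -0.0207, 0.2, 0.51, 0, 0.0854],
    [0, 0, -0.0207, 0.2, 0.51, 0, 0.0854]
  ]
}}

```text
clock: 7.12
eef_pos: [469.4, 233.1, 161.4]
tcp_rot: [-3.14, -0.002, 3.08]
contact_force: [0.2, -0.8, 0.0]
opening: 1.003
grasp_force: 0.0
```

```bash
python3 -c "
from h import *
goto(462.5,279,160,3.08)"
```

```text
row [-0.001 -0.002 -0.   ] [0.0097 0.0454 0.0013] yaw 3.0797564193352733 open 1.0033328496176495 F [ 0.2 -0.8  0. ] t 7.125
```

{"fn": "move_arm", "kwargs": {
  "motion": [
    [0, 0, 0, 0.005, 0.03, 0, 0.0854],
    [0, 0, 0, 0.005, 0.03, 0, 0.0854],
    [0, 0, 0, 0.005, 0.03, 0, 0.0854],
    [0, 0, 0, 0.005, 0.03, 0, 0.0854]
  ]
}}

```text
clock: 7.62
eef_pos: [467.7, 260.5, 162.5]
tcp_rot: [-3.141, -0.001, 3.079]
contact_force: [-0.5, 0.7, -0.3]
opening: 1.001
grasp_force: 0.0
```

Run:
```python
from h import *
from rig import grab_frame
c=camera_params('wrist')
p,d=grab_frame('wrist');f=dict(p=p,d=d,T=c['world_from_camera'],K=c['camera_matrix']);np.savez('w3.npz',**f)
R,G,B=np.moveaxis(p.astype(int),-1,0)
m=(R>150)&(abs(R-B)<60)&(G>140)
uv=np.argwhere(m)
m=comp(m,(262,165)); v,u=np.nonzero(m); print(m.sum(),u.mean(),v.mean(),wrect(f,m,18))
a,b=u.mean(),v.mean(); print(p[int(b),int(a)],d[int(b),int(a)])
cx,cy=wrect(f,m,18)[0]
goto(cx,cy,3,3.08)
```

```text
2093 274.6378404204491 169.01624462494027 ((462.9331970214844, 279.3077392578125), (51.86388397216797, 52.590087890625), 42.26566696166992)
[235 232 222] 294.92236
row [-0.001 -0.001 -0.002] [0.006  0.0184 0.1597] yaw 3.0783200594890934 open 0.997874978118481 F [0.8 0.3 0.2] t 7.675
```

{"fn": "move_arm", "kwargs": {
  "motion": [
    [0, 0, 0, 0.006, 0.0185, 0.02, 0.0854],
    [0, 0, 0, 0.006, 0.0185, 0.07, 0.0854],
    [0, 0, 0, 0.006, 0.0185, 0.115, 0.0854],
    [0, 0, 0, 0.006, 0.0185, 0.145, 0.0854],
    [0, 0, 0, 0.006, 0.0185, 0.155, 0.0854],
    [0, 0, 0, 0.006, 0.0185, 0.158, 0.0854],
    [0, 0, 0, 0.006, 0.0185, 0.158, 0.0854]
  ]
}}

```text
clock: 8.55
eef_pos: [463.7, 280.8, 6.0]
tcp_rot: [3.141, 0.001, 3.079]
contact_force: [0.4, 0.6, 0.6]
opening: 1.0
grasp_force: 0.0
```

```bash
python3 -c "
from h import *
goto(462.9,279.3,4,3.08)"
```

```text
row [ 0.001  0.001 -0.001] [ 0.0007 -0.0016  0.002 ] yaw 3.0794310485078533 open 1.0001053807593894 F [0.4 0.6 0.6] t 8.55
```

{"fn": "move_arm", "kwargs": {
  "motion": [
    [0, 0, 0, 0.0007, -0.001, 0.002, 0.0854],
    [0, 0, 0, 0.0007, -0.001, 0.002, 0.045],
    [0, 0, 0, 0.0007, -0.001, 0.002, 0.04],
    [0, 0, 0, 0.0007, -0.001, 0.002, 0.04],
    [0, 0, 0, 0.0007, -0.001, 0.002, 0.04]
  ],
  "grip_force": 40
}}

```text
clock: 9.18
eef_pos: [462.3, 279.9, 3.8]
tcp_rot: [3.141, 0.0, 3.08]
contact_force: [-1.4, -0.5, 8.9]
opening: 0.594
grasp_force: 40.0
```

{"fn": "move_arm", "kwargs": {
  "motion": [
    [0, 0, 0, 0, 0, 0, 0.04],
    [0, 0, 0, 0, 0, -0.02, 0.04],
    [0, 0, 0, 0, 0, -0.06, 0.04],
    [0, 0, 0, 0, 0, -0.09, 0.04],
    [0, 0, 0, 0, 0, -0.09, 0.04],
    [0, 0, 0, 0, 0, -0.09, 0.04]
  ]
}}

```text
clock: 9.93
eef_pos: [461.7, 279.4, 92.4]
tcp_rot: [-3.141, -0.001, 3.08]
contact_force: [-0.1, -0.3, -1.7]
opening: 0.585
grasp_force: 42.1
```

Run:
```python
from h import *
from rig import grab_frame
goto(570.6,-27.9,93,3.08)
c=camera_params('wrist');s=sensors.sense()
p,d=grab_frame('wrist');f=dict(p=p,d=d,T=c['world_from_camera'],K=c['camera_matrix']);np.savez('w4.npz',**f)
cv2.imwrite('pics/w4.png',p[:,:,::-1]); print(s['eef_pos'],f['T'][:3,3])
```

```text
row [-0.    -0.001 -0.   ] [-0.1276 -0.3    -0.0005] yaw 3.0798406009355075 open 0.5848242646143387 F [-0.1 -0.3 -1.7] t 9.925
[461.71654712 279.41004484  92.40709541] [379.69922018 284.41718455 236.09406102]
```

View pics/w4.png

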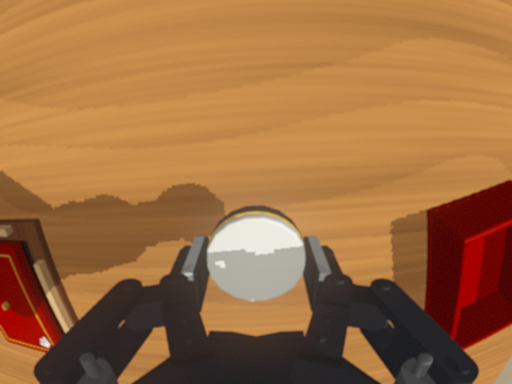

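The knob is held between the fingers with its face at (256,258) and about level. Now I'll measure its offset from the TCP and its tilt from depth.

Run:
```python
from h import *
f=np.load('w4.npz');p=f['p'];d=f['d']
R,G,B=np.moveaxis(p.astype(int),-1,0)
w=np.zeros(R.shape,bool);w[195:310,200:312]=1
m=w&(R>135)&(abs(R-B)<45)&(G>130)
m=comp(m,(256,258));print(m.sum())
v,u=np.nonzero(m);K,T=f['K'],f['T']
q=(np.c_[u,v]-K[:2,2])/K[0,0];th=np.linalg.norm(q,axis=1)
X=np.c_[q*(np.tan(th)/th)[:,None],np.ones(len(u))]*d[v,u][:,None]
X=X@T[:3,:3].T+T[:3,3]
k=abs(X[:,2]-np.median(X[:,2]))<4; X=X[k]
A=np.c_[X[:,:2]-X[:,:2].mean(0),np.ones(len(X))];c=np.linalg.lstsq(A,X[:,2],rcond=None)[0]
print("plane slopes",c, k.mean())
print("depth centre",cv2.minAreaRect(X[:,:2].astype(np.float32)))
print("ray centre",wrect(f,m,c[2]))
```

```text
6752
plane slopes [ 9.81920330e-03 -2.48351139e-03  1.07425806e+02] 0.9843009478672986
depth centre ((462.13323974609375, 278.9807434082031), (51.18742752075195, 50.24888229370117), 0.20168140530586243)
ray centre ((461.22772216796875, 278.9892883300781), (52.2772331237793, 49.814632415771484), 0.787147045135498)
```

{"fn": "move_arm", "kwargs": {
  "motion": [
    [0, 0, 0, -0.0255, -0.06, 0, 0.04],
    [0, 0, 0, -0.0478, -0.1125, 0, 0.04],
    [0, 0, 0, -0.07, -0.165, 0, 0.04],
    [0, 0, 0, -0.0925, -0.2175, 0, 0.04],
    [0, 0, 0, -0.112, -0.264, 0, 0.04],
    [0, 0, 0, -0.1275, -0.3, 0, 0.04],
    [0, 0, 0, -0.1275, -0.3, 0.01, 0.04],
    [0, 0, 0, -0.1275, -0.3, 0.02, 0.04]
  ]
}}

```text
clock: 10.98
eef_pos: [569.7, -27.3, 71.3]
tcp_rot: [3.141, -0.002, 3.079]
contact_force: [-0.6, -0.1, -0.9]
opening: 0.588
grasp_force: 42.2
```

{"fn": "move_arm", "kwargs": {
  "motion": [
    [0, 0, 0, 0, 0, 0, 0.04],
    [0, 0, 0, 0, 0, 0, 0.04]
  ]
}}

```text
clock: 11.22
eef_pos: [570.6, -26.7, 72.8]
tcp_rot: [3.142, -0.001, 3.081]
contact_force: [0.7, 0.4, 0.3]
opening: 0.59
grasp_force: 42.2
```

Run:
```python
from h import *
from rig import grab_frame
goto(570.6,-27.5,54,3.08)
c=camera_params('wrist')
p,d=grab_frame('wrist');f=dict(p=p,d=d,T=c['world_from_camera'],K=c['camera_matrix']);np.savez('w5.npz',**f)
R,G,B=np.moveaxis(p.astype(int),-1,0)
w=np.zeros(R.shape,bool);w[195:310,200:312]=1
m=comp(w&(R>135)&(abs(R-B)<45)&(G>130),(256,258));print(m.sum(),wrect(f,m,sensors.sense()['eef_pos'][2]+15))
for i in range(3): goto(570.6,-27.5,54,3.08); grab_frame('wrist')
```

```text
row [ 0.    -0.001  0.001] [-0.0001 -0.0008  0.0188] yaw 3.0810905020687325 open 0.5898600972326307 F [0.7 0.4 0.3] t 11.225
6770 ((569.9662475585938, -26.831432342529297), (50.411842346191406, 52.063507080078125), 86.6120834350586)
row [ 0.    -0.     0.001] [ 0.0002 -0.0007  0.0191] yaw 3.0810474806976846 open 0.5914526405629982 F [ 0.5  0.4 -1.5] t 11.275
row [0.    0.    0.001] [ 0.0004 -0.0006  0.0193] yaw 3.0808527489547304 open 0.5859756267908058 F [ 0.3  0.3 -2.2] t 11.325
row [0.    0.001 0.001] [ 0.0005 -0.0004  0.0194] yaw 3.0805685069146187 open 0.585571967855136 F [ 0.4  0.1 -0.5] t 11.375
```

{"fn": "move_arm", "kwargs": {
  "motion": [
    [0, 0, 0, -0.0003, -0.0008, 0.01, 0.04],
    [0, 0, 0, -0.0003, -0.0008, 0.018, 0.04],
    [0, 0, 0, -0.0003, -0.0008, 0.021, 0.04],
    [0, 0, 0, -0.0003, -0.0008, 0.0225, 0.04],
    [0, 0, 0, -0.0003, -0.0008, 0.0235, 0.04],
    [0, 0, 0, -0.0003, -0.0008, 0.0235, 0.04]
  ]
}}

```text
clock: 12.18
eef_pos: [571.0, -28.3, 49.6]
tcp_rot: [3.141, -0.0, 3.08]
contact_force: [-0.9, 0.9, 0.5]
opening: 0.587
grasp_force: 42.2
```

{"fn": "move_arm", "kwargs": {
  "motion": [
    [0, 0, 0, 0, 0, 0, 0.04],
    [0, 0, 0, 0, 0, 0, 0.04]
  ]
}}

```text
clock: 12.42
eef_pos: [571.0, -28.4, 49.6]
tcp_rot: [3.142, -0.0, 3.08]
contact_force: [-1.9, 1.5, -0.8]
opening: 0.59
grasp_force: 42.2
```

There's no vertical force with the underside at about 46.6 mm, below the pin tip at 50, so the pin is in the socket. I'll continue down.

{"fn": "move_arm", "kwargs": {
  "motion": [
    [0, 0, 0, 0, 0, 0.002, 0.04],
    [0, 0, 0, 0, 0, 0.004, 0.04],
    [0, 0, 0, 0, 0, 0.0055, 0.04],
    [0, 0, 0, 0, 0, 0.0055, 0.04],
    [0, 0, 0, 0, 0, 0.0055, 0.04]
  ]
}}

```text
clock: 13.05
eef_pos: [570.9, -28.3, 44.1]
tcp_rot: [3.141, -0.001, 3.08]
contact_force: [-3.0, 3.8, 4.3]
opening: 0.587
grasp_force: 42.7
```

Run:
```python
from h import *
from rig import grab_frame
F=[]
for i in range(5): grab_frame('top'); F.append(np.r_[sensors.sense()['contact_force'],sensors.sense()['eef_pos']])
print(np.mean(F,0).round(2),np.std(F,0).round(2))
```

```text
[ -4.25   3.21   4.3  570.87 -28.31  44.09] [0.13 0.55 0.25 0.01 0.01 0.01]
```

{"fn": "move_arm", "kwargs": {
  "motion": [
    [0, 0, 0, 0.0004, 0.0003, 0, 0.04],
    [0, 0, 0, 0.0004, 0.0003, 0.001, 0.04],
    [0, 0, 0, 0.0004, 0.0003, 0.002, 0.04],
    [0, 0, 0, 0.0004, 0.0003, 0.002, 0.04],
    [0, 0, 0, 0.0004, 0.0003, 0.002, 0.04]
  ]
}}

```text
clock: 13.92
eef_pos: [570.9, -28.3, 42.5]
tcp_rot: [-3.141, 0.0, 3.08]
contact_force: [-4.8, 0.4, 9.5]
opening: 0.586
grasp_force: 43.1
```

```bash
cat > chk.py <<'E'
from h import *
from rig import grab_frame
F=[]
for i in range(5): p,d=grab_frame('top'); F.append(np.r_[sensors.sense()['contact_force'],sensors.sense()['eef_pos']])
print(np.mean(F,0).round(2),np.std(F,0).round(2))
c=camera_params('wrist');p,d=grab_frame('wrist');f=dict(p=p,d=d,T=c['world_from_camera'],K=c['camera_matrix'])
K,T=f['K'],f['T'];v,u=np.mgrid[:384,:512];q=(np.stack([u,v],-1)-K[:2,2])/K[0,0];th=np.linalg.norm(q,axis=-1)+1e-9
X=np.concatenate([q*(np.tan(th)/th)[...,None],np.ones(q.shape[:2]+(1,))],-1)*d[...,None]
X=X@T[:3,:3].T+T[:3,3]
R,G,B=np.moveaxis(p.astype(int),-1,0)
w=np.zeros(R.shape,bool);w[195:310,200:312]=1
m=comp(w&(R>135)&(abs(R-B)<45)&(G>130),(256,258));Q=X[m]
A=np.c_[Q[:,:2]-Q[:,:2].mean(0),np.ones(len(Q))];k=abs(Q[:,2]-np.median(Q[:,2]))<3
c=np.linalg.lstsq(A[k],Q[k,2],rcond=None)[0]
print("knob plane",c.round(4),"centre",wrect(f,m,c[2])[0])
l=(R>110)&(G<40)&(B<40)&(abs(X[...,2]-42)<9)&(abs(X[...,0]-570)<75)&(abs(X[...,1]+28)<55)
print("lid z",l.sum(),np.median(X[l][:,2]),"knob top above lid",c[2]-np.median(X[l][:,2]))
cv2.imwrite('pics/end.png',p[:,:,::-1])
E
python3 chk.py
```

```text
[ -4.89   1.09   9.06 570.89 -28.27  42.5 ] [0.38 0.73 0.46 0.02 0.01 0.01]
knob plane [ 6.70000e-03 -2.00000e-03  5.76145e+01] centre (570.3858642578125, -28.416954040527344)
lid z 2125 39.71279445840668 knob top above lid 17.90167959086515
```

The knob's face is 17.9 mm above the lid, so it is seated. It is level to 0.007 rad, pushed with about 9 N, and the lid has sunk about 2.5 mm as expected. I'll hold briefly, check the force is stable, and hand in.

{"fn": "move_arm", "kwargs": {
  "motion": [
    [0, 0, 0, 0, 0, 0.0002, 0.04],
    [0, 0, 0, 0, 0, 0.0002, 0.04],
    [0, 0, 0, 0, 0, 0.0002, 0.04],
    [0, 0, 0, 0, 0, 0.0002, 0.04]
  ]
}}

```text
clock: 14.72
eef_pos: [570.9, -28.3, 42.3]
tcp_rot: [-3.141, 0.0, 3.08]
contact_force: [-5.3, 1.1, 9.7]
opening: 0.588
grasp_force: 43.1
```

```bash
python3 chk.py && python3 -c "
from rig import order
print(order.sign_off())"
```

```text
[ -5.05   1.15   9.35 570.89 -28.27  42.33] [0.35 0.62 0.39 0.01 0.02 0.01]
knob plane [ 7.10000e-03 -1.70000e-03  5.74516e+01] centre (570.3890380859375, -28.416994094848633)
lid z 2061 39.57078758615336 knob top above lid 17.880849501086075
the job is handed in; nothing more can be done
None
```

The charcoal is back in its tray, and the knob sits flat on the pin, still gripped and pressed down with about 9.5 N; the job is handed in, but sign-off returned no verdict.

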